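# Fit the scrunchie post into its display stand

## Task

Take the dark brown post out of the storage block and fit it upright into the blind hole in the boss of the round wooden stand: the hole is sharp-edged and a few millimetres off the stand's centre, so feel for it with the foot of the post, then press straight in past the snug cork until the shoulder sits fully down on the boss, and let go. Be gentle: never push the post against the stand with more than about 60 N. Leave the pale post in the block and the goods around where they are.

Things in the scene. Friction and masses are not known exactly. Their poses are not given: they have to be found in the camera images.
- post_dark: dark brown wooden scrunchie post, upright, 112 mm tall, 0.06 to 0.11 kg. From below: round foot 16 mm wide, 30 mm long, flat sharp end; round shoulder 34 mm wide, 6 mm thick; square shaft 24 x 24 mm, 65 mm tall (grip here on two opposite flats); rounded finial 12 mm tall. Origin at the centre of the foot's end, z up along it, x and y square to the flats
- post_pale: pale wooden scrunchie post, upright, 112 mm tall, 0.06 to 0.11 kg. From below: round foot 16 mm wide, 30 mm long, flat sharp end; round shoulder 34 mm wide, 6 mm thick; square shaft 24 x 24 mm, 65 mm tall (grip here on two opposite flats); rounded finial 12 mm tall. Origin at the centre of the foot's end, z up along it, x and y square to the flats
- stand: round pale wooden stand, fixed to the table: foot 116 mm wide, 14 mm thick; on it a brown round boss 56 mm wide, its flat top 50 mm above the table, with an upright blind hole 18 mm wide, 32 mm deep, no chamfer, in the boss's centre. The boss was glued on by hand: its axis lies 4 to 6 mm from the stand's centre, any direction, new each time. Origin on the table at the foot's centre, z up
- stand_top (a point): point on the stand's centre line at the height of the boss top (the hole itself is 4 to 6 mm beside it; no pose tells where). In the hole a snug cork plug lies 18 mm below the mouth; it yields only to 8 to 12 N of push and then slides down with the foot, so the post does not sink home by its own weight
- post_shoulder (a point): centre of the underside of the dark post's shoulder, 30 mm above its foot's end. Home: this face rests on the boss top, 50 mm above the table, the foot's end 20 mm above the table
- rack: plywood storage block, fixed, 66 x 160 mm (x, y), 45 mm high, with two loose holes 20 mm wide, 34 mm deep, 100 mm apart along its y. Each holds a post whose shoulder rests on the block's top (foot end 15 mm above the table); which is where varies. Pull straight up 35 mm to clear. Origin on the table under its centre, z up
- coasters_sun: stack of mustard yellow crochet coasters, 132 x 135 x 37 mm, lying on the table at the left; origin at the centre of its underside
- coasters_plum: stack of plum purple crochet coasters, 115 x 115 x 28 mm, lying at the left; origin at the centre of its underside
- hairtie_violet: brown card with a violet flower hair tie, 158 x 90 x 16 mm, lying behind the stand; origin at the centre of its underside
- case_aqua: aqua blue crochet glasses case, 203 x 80 x 22 mm, lying at the right; origin at the centre of its underside
There are look-alikes about, which are no part of the job. Leave any purple look-alike of the post_dark alone.

How it is judged:
By the outcome, as a careful person would: the job done as asked, in the order asked, and still so for the second after the job is handed in, with the robot touching nothing.
It also fails if it takes over 72 s, if anything falls off the work surface, if the arm or the gripper's body presses on something with over 40 N, if the wrist force passes 120 N, or if a joint passes its speed limit or range.

## Robot

A 6-joint arm with a two-finger parallel gripper is mounted at the origin on a cart in front of the work surface, level with it; the furniture and walls round the work are solid. World frame = base frame: x ahead of the robot, y to its left, z up, the work surface at z = 0. Lengths are in m, angles in rad, forces in N, time in s.
With the tool pointing down it reaches from about 0.35 to 0.975 m from the base axis. Payload 4.9 kg.
Tool frame: the origin (TCP) lies at the very end of the fingers, on their centre line; the grasp point (between the pads) lies 19 mm behind it; z points along the fingers, x is the direction in which the jaws open and shut, and the axes are right-handed (so a half turn about z gives the same grasp; the last joint's range is limited). The gripper opens to 85 mm and grips with 20 to 120 N. Pads are 22 mm wide; open, the fingers measure 114 mm over their backs; the gripper's body (76 mm by 85 mm) begins 54 mm behind the grasp point. The pads swing forward as they close: fully open they stand 13 mm farther back than shut.
Start: joints at [1.187, 0.053, 1.613, -0, 1.476, -0.119], TCP at [0.164, 0.603, 0.231] pointing down, gripper open.
Joint ranges: [-3.01, 3.01], [-1.01, 2.22], [0.06, 2.58], [-1.02, 4.17], [0.09, 2.62], [-3.14, 3.14]. Speed limits (rad/s): [2.57, 2.57, 3.14, 3.14, 3.14, 3.14].

## Interface

Orientations are given as a rotation vector (axis times angle).
In Python, from station import ctrl, get_image, calibration, job gives the robot as it stands.
- The arm moves only by the tool jog_arm, never from a script. Its argument "deltas" is a list of rows, each a list of 3 entries, a list of its own where there are three numbers: the turn, a rotation vector about the tool's x, y, z in degrees, then the shift along the tool's x, y, z in m, then the finger opening in m, from 0 to 0.0854. In form: [[[ax, ay, az], [tx, ty, tz], gripper], ...]. A call has 1 to 12 rows; each row is the pose to reach, as a shift and turn from the pose commanded when the call began, along the tool's axes at that moment; what a row does not reach only later rows make up. A row lasts 1/12 s, in which the tool goes at most 41.7 mm and 7.16 degrees, less where a joint would pass 70% of its speed; a pose out of reach is approached as far as the arm can. A call with a gripper value outside its range is refused whole. The fingers move at their own pace and stop on an object; "squeeze" is the grip in N (left out, the last holds). Time passes only in rows, so rows that repeat a pose let the fingers close. It gives the time, the measured TCP pose, the force and the opening at its end, in the units of the state.
- ctrl.get_obs(): the state, without advancing time (a new reading comes with each control period).
- get_image(name): name is "scene" or "top"; returns the picture (420x560x3 uint8, red, green, blue); there is no depth.
- calibration(name): a dict with "mtx" (3x3 intrinsics, pixels), "k1" (the pictures are not rectified: a ray, as slopes to the right and down, at radius r is drawn at 1 + k1 r^2 times it, then the intrinsics apply), "origin" and "rotation" of the camera in the world. Camera axes: x right, y up, looking along -z (the intrinsics and any distortion apply to the point x, -y, -z); pixel columns grow to the right and rows downward; lengths in m; the calibration is good to about 2 mm. A picture is of the moment at which its call begins. calibration takes no time and is no camera call.
- job.finish_job(): hands the job in, once; it reports no verdict.
The state is a dict: "t": time; "q": joint angles; "dq": joint speeds; "effort": joint torques, N m; "tool_pos": TCP position; "tool_rot": TCP orientation; "contact_force": force on the tool from outside, world axes, zero at the start; "wrist_torque": the same for the moment, N m; "opening": finger opening in m.
Only numpy, scipy, OpenCV 4.12 (cv2) and the standard library are available. Lean on these libraries where they do the work, as an engineer would, in place of code of your own. Each camera call takes 0.05 s, during which the arm holds its last target.

## Working session

There is one attempt and no reset: what is moved stays moved. The work goes in short steps, Python scripts to look and compute and a tool call to move; the robot and the scene stay as the last step left them, time stands still between calls to the robot, and variables do not carry over. Pictures are saved under pics/ and viewed, and the job is handed in when it is done.

Besides the shell and the picture viewer there is one more tool, called after "Emit:" as name(argument=value, ...), one argument or row to a line, values as JSON. jog_arm: Moves the arm, as the interface text tells. Its arguments: {"type":"object","properties":{"deltas":{"type":"array","items":{"type":"array"}},"squeeze":{"type":"number"}},"required":["deltas"]}

```bash
ls; mkdir -p pics
python3 - <<'E'
from station import ctrl,get_image,calibration,job
import cv2,numpy as np
for n in("scene","top"):
    im=get_image(n); cv2.imwrite(f"pics/{n}0.png",im[:,:,::-1]); print(calibration(n))
print(ctrl.get_obs())
E
```

```text
pics
{'mtx': array([[428.84053702,   0.        , 275.27095267],
       [  0.        , 428.84053702, 208.78037712],
       [  0.        ,   0.        ,   1.        ]]), 'k1': -0.10219558640628616, 'origin': array([-0.35681252, -0.81462463,  0.68540207]), 'rotation': array([ 1.02260358, -0.47167062, -0.73767034])}
{'mtx': array([[448.94888998,   0.        , 285.81703404],
       [  0.        , 448.94888998, 204.01274167],
       [  0.        ,   0.        ,   1.        ]]), 'k1': 0.018619633012816172, 'origin': array([0.41817019, 0.02290332, 1.47752023]), 'rotation': array([ 0.04813003, -0.08896745, -1.55714132])}
{'t': 0.1, 'q': array([ 1.18697666e+00,  5.33088843e-02,  1.61411828e+00,  2.14243208e-06,
        1.47595590e+00, -1.18975742e-01]), 'dq': array([-6.01606864e-04, -1.32687006e-03, -1.63988491e-03,  8.86553975e-05,
        3.05414430e-03, -1.21317355e-03]), 'effort': array([ 5.42353773e-04, -3.94899380e+01, -3.71364498e+01, -2.65323609e-05,
        3.95374722e-03,  2.99665180e-05]), 'tool_pos': array([0.16338188, 0.60271326, 0.23019769]), 'tool_rot': array([ 2.49457855e+00,  1.90813076e+00, -2.42182829e-03]), 'contact_force': array([-0.08857741, -0.66605386,  0.02545363]), 'wrist_torque': array([-0.00064531,  0.04131767, -0.04806709]), 'opening': 0.08537818613043766}
```

View pics/scene0.png

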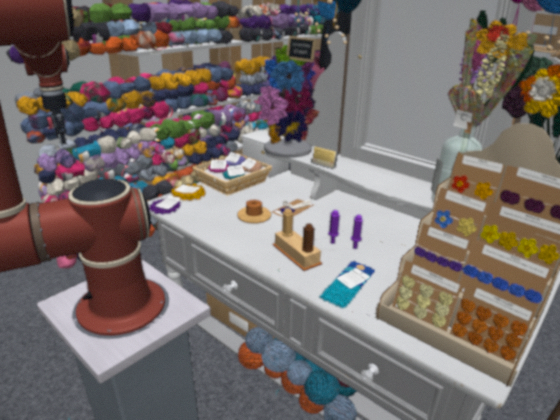

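View pics/top0.png

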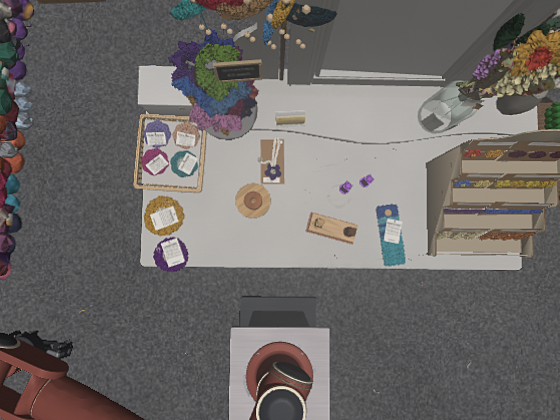

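The rack is at top (332,228), holding a pale post at scene (288,222) and a dark brown one at scene (308,237). Two purple look-alikes stand at scene (334,226) and (357,230). The stand is at top (253,201). I'll enlarge both views to confirm.

Run:
```python
import cv2,numpy as np
s=cv2.imread("pics/scene0.png");t=cv2.imread("pics/top0.png")
a=cv2.resize(s[185:275,225:375],(750,450),interpolation=cv2.INTER_CUBIC)
b=cv2.resize(t[170:250,225:385],(800,400),interpolation=cv2.INTER_CUBIC)
cv2.imwrite("pics/ca.png",a);cv2.imwrite("pics/cb.png",b)
```

```text
(no output)
```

View pics/ca.png

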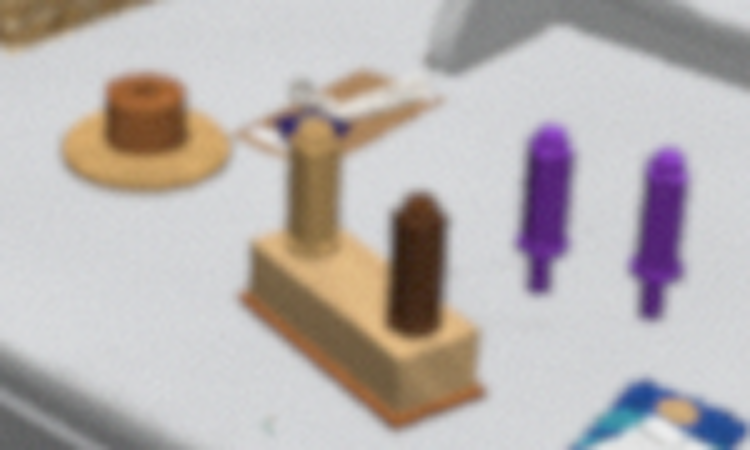

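View pics/cb.png

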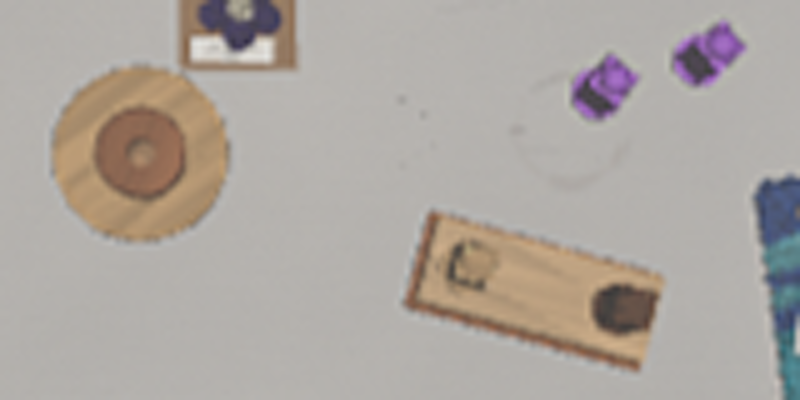

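```bash
cat > h.py <<'E'
import cv2,numpy as np
from scipy.spatial.transform import Rotation as R
from station import ctrl,get_image,calibration,job
def ray(n,px):
    c=calibration(n);d=np.array([c['k1'],0,0,0,0],float)
    # opencv model: x_d = x(1+k1 r^2)
    u=cv2.undistortPoints(np.array(px,float).reshape(-1,1,2),c['mtx'],d).reshape(-1,2)
    v=np.c_[u[:,0],-u[:,1],-np.ones(len(u))]
    return c['origin'],R.from_rotvec(c['rotation']).apply(v)
def onz(n,px,z):
    o,v=ray(n,px); return o+v*((z-o[2])/v[:,2])[:,None]
def proj(n,P):
    c=calibration(n);q=R.from_rotvec(c['rotation']).inv().apply(np.atleast_2d(P)-c['origin'])
    s=np.c_[q[:,0],-q[:,1]]/-q[:,2:]; r2=(s**2).sum(1,keepdims=True); s=s*(1+c['k1']*r2)
    return s*[c['mtx'][0,0],c['mtx'][1,1]]+c['mtx'][:2,2]
def tri(p1,p2):
    o1,v1=ray("scene",[p1]);o2,v2=ray("top",[p2]);v1=v1[0]/np.linalg.norm(v1[0]);v2=v2[0]/np.linalg.norm(v2[0])
    A=np.c_[v1,-v2];s=np.linalg.lstsq(A,o2-o1,rcond=None)[0];a=o1+s[0]*v1;b=o2+s[1]*v2
    return (a+b)/2,np.linalg.norm(a-b)
E
python3 - <<'E'
from h import *
def cr(p): return [p[0]/5+225-.4,p[1]/5+170-.4]
def cs(p): return [p[0]/5+225-.4,p[1]/5+185-.4]
t=cv2.imread("pics/top0.png")
np.set_printoptions(precision=4,suppress=True)
print("foot",onz("top",[cr((141,153))],.014),"boss",onz("top",[cr((140,151))],.05),"hole",onz("top",[cr((141,151))],.05))
# rack corners top face
c=[(434,212),(664,278),(640,368),(408,305)]
P=onz("top",[cr(x) for x in c],.045);print(P,[np.linalg.norm(P[i]-P[(i+1)%4]) for i in range(4)],P.mean(0))
d=P[1]-P[0];print(np.degrees(np.arctan2(d[1],d[0])))
d=P[2]-P[3];print(np.degrees(np.arctan2(d[1],d[0])))
# pixel colour around for masks
hsv=cv2.cvtColor(t,cv2.COLOR_BGR2HSV)
print(hsv[201,238:272].tolist()); print(hsv[225:240,350].tolist())
print("darktop",tri(cs((420,198)),cr((640,303))))
print("shoulder bottom", onz("top",[cr((622,308))],.051))
E
```

```text
foot [[0.5578 0.0936 0.014 ]] boss [[0.5556 0.0925 0.05  ]] hole [[0.5556 0.0919 0.05  ]]
[[ 0.5194 -0.096   0.045 ]
 [ 0.479  -0.2438  0.045 ]
 [ 0.4214 -0.2283  0.045 ]
 [ 0.4597 -0.0798  0.045 ]] [np.float64(0.15325466127879064), np.float64(0.05966933578841398), np.float64(0.1533965874696249), np.float64(0.061879328604510134)] [ 0.4699 -0.162   0.045 ]
-105.29210575319796
-104.4665057786311
[[17, 94, 187], [16, 94, 187], [16, 94, 187], [16, 94, 187], [17, 94, 188], [16, 91, 159], [11, 94, 127], [11, 104, 132], [11, 106, 140], [11, 106, 142], [11, 107, 141], [11, 107, 140], [12, 94, 130], [14, 89, 146], [14, 95, 167], [14, 92, 166], [14, 88, 153], [13, 93, 148], [12, 105, 146], [10, 109, 147], [11, 109, 150], [11, 111, 152], [10, 111, 156], [9, 100, 122], [16, 90, 158], [16, 91, 173], [16, 91, 169], [16, 91, 169], [16, 91, 173], [16, 92, 174], [16, 92, 177], [16, 100, 179], [17, 62, 152], [15, 9, 172]]
[[16, 82, 193], [15, 80, 163], [10, 67, 92], [9, 46, 77], [10, 71, 97], [11, 76, 104], [10, 70, 99], [10, 71, 100], [10, 74, 100], [10, 61, 88], [9, 27, 66], [14, 64, 107], [16, 82, 171], [16, 83, 196], [16, 84, 198]]
darktop (array([ 0.4591, -0.2131,  0.1237]), np.float64(0.0038631499388922914))
shoulder bottom [[ 0.4593 -0.2158  0.051 ]]
```

```bash
cat > m.py <<'E'
from h import *
np.set_printoptions(precision=4,suppress=True)
def fitcirc(P):
    A=np.c_[2*P[:,:2],np.ones(len(P))];b=(P[:,:2]**2).sum(1)
    for _ in range(6):
        s=np.linalg.lstsq(A,b,rcond=None)[0];r=np.sqrt(s[2]+s[0]**2+s[1]**2)
        e=abs(np.hypot(*(A[:,:2]/2-s[:2]).T)-r); k=e<max(2*np.median(e),.0008); A=A[k];b=b[k]
    return s[:2],2*r,np.sqrt((e**2).mean()),len(b)
def edge(n,im,c,z,r0,r1,sign=None,N=120):
    """strongest gradient along radial rays on plane z around c"""
    g=cv2.GaussianBlur(im.astype(np.float32),(0,0),.7)
    out=[]
    rs=np.linspace(r0,r1,80)
    for a in np.linspace(0,2*np.pi,N,endpoint=False):
        P=np.c_[c[0]+rs*np.cos(a),c[1]+rs*np.sin(a),np.full(80,z)]
        p=proj(n,P).astype(np.float32)
        v=cv2.remap(g,p[None,:,0].copy(),p[None,:,1].copy(),cv2.INTER_CUBIC)[0]
        v=v.reshape(80,-1); d=np.gradient(v,axis=0)
        m=d.sum(1)*sign if sign else np.abs(d).sum(1)
        i=m.argmax()
        if 2<i<77: out.append(P[i])
    return np.array(out)
E
python3 - <<'E'
from m import *
for n in("top","scene"):
    im=cv2.imread(f"pics/{n}0.png")
    f=np.array([.5578,.0936])
    for _ in range(2):
        x=fitcirc(edge(n,im,f,.014,.048,.068)); f=x[0]
    print(n,"foot",x)
    c=np.array([.5556,.0925])
    for _ in range(2):
        x=fitcirc(edge(n,im,c,.05,.020,.036)); c=x[0]
    print(n,"boss",x)
    c=x[0]
    x=fitcirc(edge(n,im,c,.05,.004,.015)); print(n,"hole",x)
t=cv2.imread("pics/top0.png");s=cv2.imread("pics/scene0.png")
a=cv2.resize(t[212:246,300:366],None,fx=12,fy=12,interpolation=cv2.INTER_CUBIC);cv2.imwrite("pics/r1.png",a)
a=cv2.resize(s[215:275,270:325],None,fx=10,fy=10,interpolation=cv2.INTER_CUBIC);cv2.imwrite("pics/r2.png",a)
E
```

```text
top foot (array([0.5577, 0.0936]), np.float64(0.11736597705497238), np.float64(0.0005753850650448511), 72)
top boss (array([0.5542, 0.0923]), np.float64(0.0603276930395102), np.float64(0.00046132682436285464), 71)
top hole (array([0.5523, 0.0912]), np.float64(0.013470618387582884), np.float64(0.0003807334538046951), 74)
scene foot (array([0.5429, 0.0816]), np.float64(0.1180381561908774), np.float64(0.0006371789783113633), 49)
scene boss (array([0.5493, 0.0862]), np.float64(0.05376241730093746), np.float64(0.0005241317297645395), 48)
scene hole (array([0.5521, 0.09  ]), np.float64(0.018936283434513722), np.float64(0.00043688682701720894), 42)
```

View pics/r1.png

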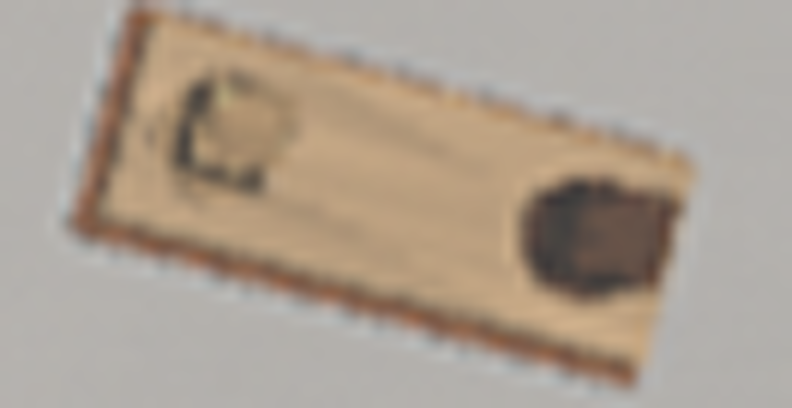

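View pics/r2.png

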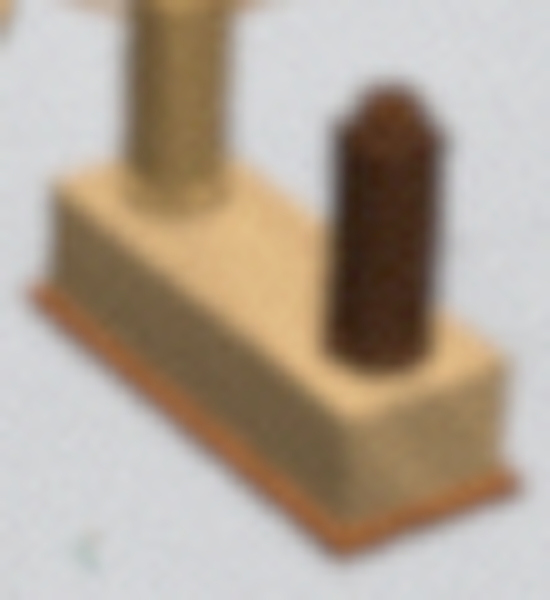

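Run:
```python
from m import *
s=cv2.imread("pics/scene0.png");t=cv2.imread("pics/top0.png")
def draw(n,im,x0,y0,x1,y1,k,circs,out):
    a=cv2.resize(im[y0:y1,x0:x1],None,fx=k,fy=k,interpolation=cv2.INTER_CUBIC)
    for c,z,r,col in circs:
        th=np.linspace(0,2*np.pi,60);p=proj(n,np.c_[c[0]+r*np.cos(th),c[1]+r*np.sin(th),np.full(60,z)])
        p=((p-[x0,y0]+.5)*k-.5);cv2.polylines(a,[np.round(p).astype(int).reshape(-1,1,2)],True,col,1)
    cv2.imwrite(out,a)
C=[((.5577,.0936),0,.058,(0,255,255)),((.5577,.0936),.014,.058,(0,255,0)),((.5542,.0923),.05,.028,(255,0,0)),((.5542,.0923),.05,.009,(0,0,255)),
 ((.459,-.2158),.045,.017,(0,255,0)),((.459,-.2158),.115,.006,(0,0,255))]
draw("scene",s,225,190,325,265,8,C,"pics/d1.png")
draw("top",t,230,175,366,250,5.8,C,"pics/d2.png")
```

```text
(no output)
```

View pics/d1.png

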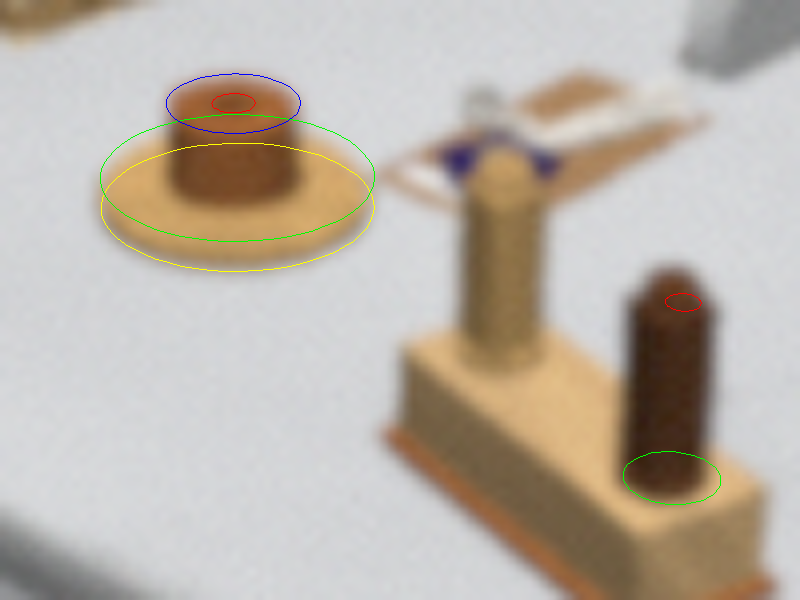

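View pics/d2.png

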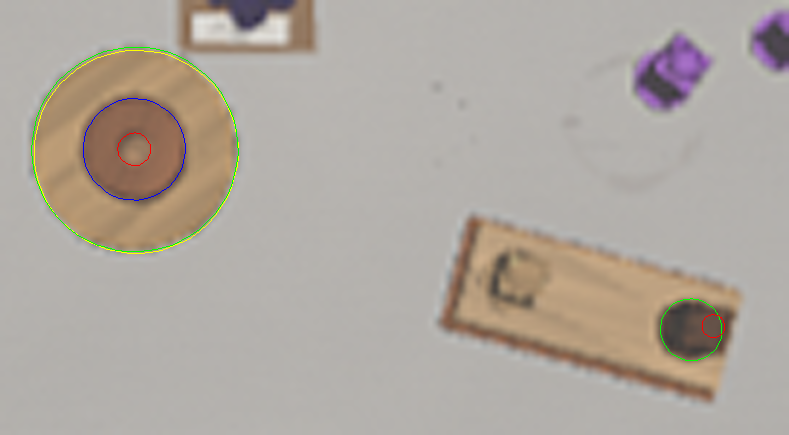

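Run:
```python
from m import *
s=cv2.imread("pics/scene0.png");t=cv2.imread("pics/top0.png")
print("pale",s[216:230,280:298].mean(0).astype(int).tolist())
print("dark",s[232:246,300:318].mean(0).astype(int).tolist())
g=t[170:250,300:370]
a=cv2.resize(np.clip((g.astype(float)-20)*2.2,0,255).astype(np.uint8)[50:75,10:70],None,fx=13,fy=13,interpolation=cv2.INTER_CUBIC)
b=cv2.resize(np.clip((s[195:252,278:328].astype(float)-10)*2.5,0,255).astype(np.uint8),None,fx=10,fy=10,interpolation=cv2.INTER_CUBIC)
cv2.imwrite("pics/e1.png",a);cv2.imwrite("pics/e2.png",b)
```

```text
pale [[208, 207, 208], [185, 188, 191], [139, 148, 157], [87, 107, 122], [60, 89, 111], [60, 93, 116], [64, 102, 128], [71, 112, 140], [72, 115, 143], [71, 113, 141], [71, 111, 139], [81, 115, 139], [118, 137, 154], [166, 173, 180], [200, 201, 202], [213, 211, 211], [215, 213, 212], [216, 214, 212]]
dark [[151, 186, 215], [144, 174, 199], [116, 139, 158], [73, 88, 103], [33, 45, 63], [20, 34, 54], [23, 36, 57], [22, 37, 61], [23, 40, 64], [25, 41, 66], [25, 41, 67], [29, 45, 69], [50, 61, 81], [99, 103, 115], [155, 156, 161], [196, 194, 195], [210, 207, 206], [212, 209, 208]]
```

View pics/e1.png

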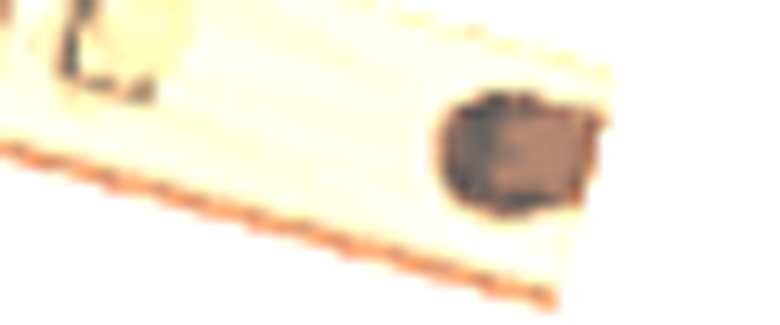

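View pics/e2.png

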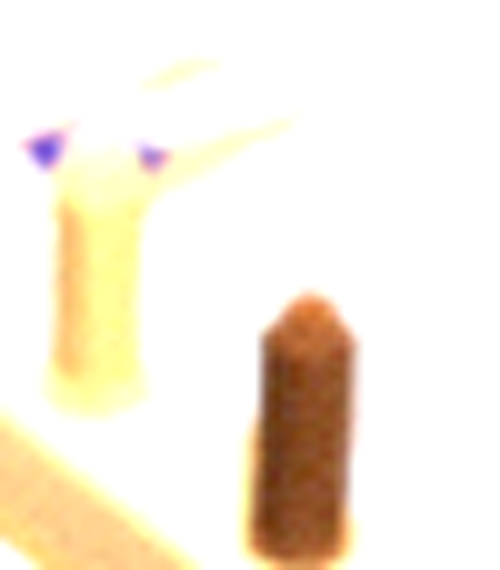

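Emit:
jog_arm(
  deltas=[
    [[0, 0, 5], [-0.02, 0.03, 0], 0.085],
    [[0, 0, 10], [-0.04, 0.065, 0], 0.085],
    [[0, 0, 14], [-0.06, 0.1, 0], 0.085],
    [[0, 0, 18], [-0.08, 0.13, 0], 0.085],
    [[0, 0, 22], [-0.1, 0.165, 0], 0.085],
    [[0, 0, 26], [-0.12, 0.2, 0], 0.085],
    [[0, 0, 30], [-0.14, 0.23, 0], 0.085],
    [[0, 0, 34], [-0.16, 0.265, 0], 0.085],
    [[0, 0, 38], [-0.18, 0.295, 0], 0.085],
    [[0, 0, 42], [-0.2, 0.325, 0], 0.085],
    [[0, 0, 45], [-0.217, 0.355, 0], 0.085],
    [[0, 0, 45], [-0.217, 0.355, 0], 0.085],
  ],
)

```text
t: 1.1
tool_pos: [0.4525, 0.2969, 0.2308]
tool_rot: [3.037, 0.796, 0.001]
contact_force: [-0.2, -0.5, -0.0]
opening: 0.0853
```

```bash
cat > go.py <<'E'
from h import *
import sys
np.set_printoptions(precision=4,suppress=True)
def d(target,az):
    o=ctrl.get_obs();r=R.from_rotvec(o['tool_rot'])
    ca,sa=np.cos(np.radians(az)),np.sin(np.radians(az))
    T=R.from_matrix(np.array([[ca,sa,0],[sa,-ca,0],[0,0,-1]]))
    print("turn",np.degrees((r.inv()*T).as_rotvec()),"shift",r.inv().apply(np.array(target)-o['tool_pos']))
if __name__=="__main__":
    a=[float(x) for x in sys.argv[1:]]; d(a[:3],a[3])
E
python3 go.py .458 -.214 .21 -16
```

```text
turn [ 0.1321 -0.038  45.3949] shift [-0.2459  0.4478  0.0219]
```

Emit:
jog_arm(
  deltas=[
    [[0, 0, 5], [-0.017, 0.03, 0], 0.085],
    [[0, 0, 10], [-0.035, 0.065, 0], 0.085],
    [[0, 0, 14], [-0.054, 0.1, 0], 0.085],
    [[0, 0, 18], [-0.073, 0.135, 0], 0.085],
    [[0, 0, 22], [-0.092, 0.17, 0], 0.085],
    [[0, 0, 26], [-0.11, 0.2, 0], 0.085],
    [[0, 0, 30], [-0.128, 0.235, 0], 0.085],
    [[0, 0, 34], [-0.146, 0.27, 0], 0.085],
    [[0, 0, 38], [-0.164, 0.3, 0], 0.085],
    [[0, 0, 42], [-0.18, 0.33, 0], 0.085],
    [[0, 0, 45.4], [-0.198, 0.362, 0.01], 0.085],
    [[0, 0, 45.4], [-0.215, 0.392, 0.01], 0.085],
  ],
)

```text
t: 2.1
tool_pos: [0.4568, -0.1471, 0.2195]
tool_rot: [-3.111, 0.428, 0.003]
contact_force: [-0.2, 0.0, -0.6]
opening: 0.0852
```

```bash
python3 go.py .458 -.214 .18 -16
```

```text
turn [-0.0371  0.1303  0.3427] shift [0.0193 0.0641 0.0394]
```

Emit:
jog_arm(
  deltas=[
    [[0, 0, 0], [0.01, 0.033, 0.01], 0.085],
    [[0, 0, 0], [0.019, 0.064, 0.02], 0.085],
    [[0, 0, 0], [0.019, 0.064, 0.04], 0.085],
    [[0, 0, 0], [0.019, 0.064, 0.04], 0.085],
    [[0, 0, 0], [0.019, 0.064, 0.04], 0.085],
  ],
)

```text
t: 2.52
tool_pos: [0.458, -0.2119, 0.1796]
tool_rot: [-3.11, 0.425, 0.006]
contact_force: [0.3, -0.4, 1.4]
opening: 0.085
```

Run:
```python
from m import *
np.set_printoptions(precision=4,suppress=True)
o=ctrl.get_obs();print(o['tool_pos'],o['tool_rot'])
s=get_image("scene")[:,:,::-1];t=get_image("top")[:,:,::-1]
p=proj("scene",o['tool_pos'])[0];q=proj("top",o['tool_pos'])[0];print(p,q)
a=cv2.resize(s[150:270,240:380],None,fx=5,fy=5,interpolation=cv2.INTER_CUBIC);cv2.circle(a,tuple(np.round((p-[240,150]+.5)*5).astype(int)),3,(0,255,0),-1)
cv2.imwrite("pics/f1.png",a)
a=cv2.resize(t[180:260,290:390],None,fx=7,fy=7,interpolation=cv2.INTER_CUBIC);cv2.circle(a,tuple(np.round((q-[290,180]+.5)*7).astype(int)),3,(0,255,0),-1)
cv2.imwrite("pics/f2.png",a)
```

```text
[ 0.458  -0.2119  0.1796] [-3.1105  0.4252  0.0057]
[309.8643 205.592 ] [355.0641 230.4491]
```

View pics/f1.png

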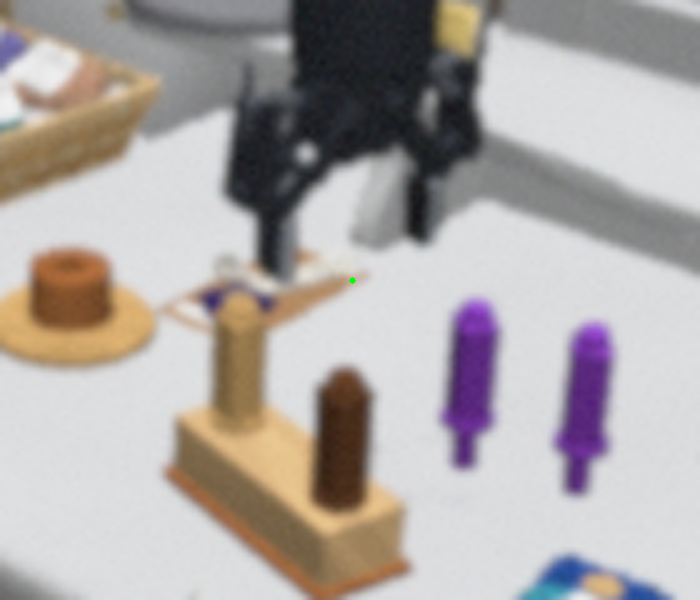

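View pics/f2.png

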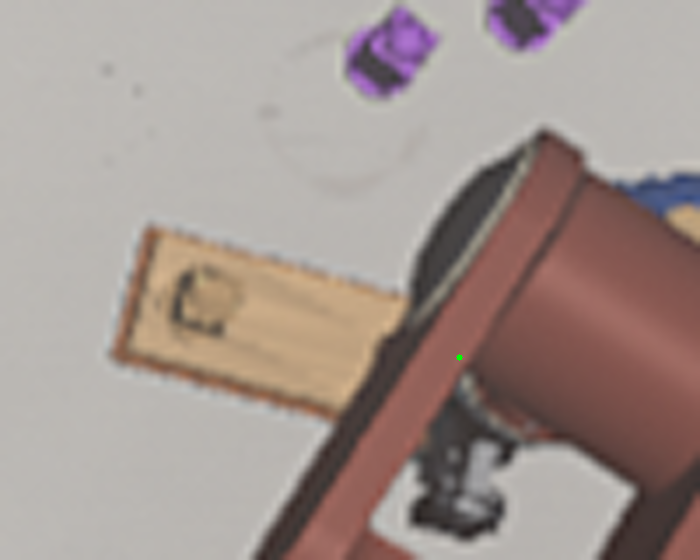

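Run:
```python
from m import *
for P in [(.458,-.2119),(.458,-.2148),(.456,-.209)]:
    for z in(.127,.116,.09,.051): print(P,z,(proj("scene",[[*P,z]])[0]-[240,150]+.5)*5)
```

```text
(0.458, -0.2119) 0.127 [346.4175 367.7896]
(0.458, -0.2119) 0.116 [345.3155 385.5845]
(0.458, -0.2119) 0.09 [342.7397 427.0237]
(0.458, -0.2119) 0.051 [338.952  487.5769]
(0.458, -0.2148) 0.127 [350.6602 369.61  ]
(0.458, -0.2148) 0.116 [349.5377 387.4225]
(0.458, -0.2148) 0.09 [346.9141 428.9015]
(0.458, -0.2148) 0.051 [343.0561 489.5099]
(0.456, -0.209) 0.127 [339.8836 367.2718]
(0.456, -0.209) 0.116 [338.8105 385.0639]
(0.456, -0.209) 0.09 [336.3026 426.4969]
(0.456, -0.209) 0.051 [332.615  487.0416]
```

Emit:
jog_arm(
  deltas=[
    [[0, 0, 0], [0, 0, 0.02], 0.085],
    [[0, 0, 0], [0, 0, 0.045], 0.085],
    [[0, 0, 0], [0, 0, 0.07], 0.085],
    [[0, 0, 0], [0, 0, 0.09], 0.085],
    [[0, 0, 0], [0, 0, 0.105], 0.085],
    [[0, 0, 0], [0, 0, 0.113], 0.085],
    [[0, 0, 0], [0, 0, 0.113], 0.085],
    [[0, 0, 0], [0, 0, 0.113], 0.05],
    [[0, 0, 0], [0, 0, 0.113], 0.045],
  ],
)

```text
t: 3.37
tool_pos: [0.4602, -0.2133, 0.0702]
tool_rot: [3.111, -0.424, 0.005]
contact_force: [0.7, 0.1, 0.7]
opening: 0.0635
```

Emit:
jog_arm(
  deltas=[
    [[0, 0, 0], [0, 0, 0], 0.03],
    [[0, 0, 0], [0, 0, 0], 0.02],
    [[0, 0, 0], [0, 0, 0], 0.02],
    [[0, 0, 0], [0, 0, 0], 0.02],
    [[0, 0, 0], [0, 0, 0], 0.02],
    [[0, 0, 0], [0, 0, 0], 0.02],
  ],
  squeeze=50,
)

```text
t: 3.87
tool_pos: [0.4596, -0.2133, 0.0693]
tool_rot: [3.112, -0.426, 0.002]
contact_force: [0.5, -0.0, 5.1]
opening: 0.0236
```

Run:
```python
from m import *
o=ctrl.get_obs();print(o['tool_pos'],o['tool_rot'],o['contact_force'],o['wrist_torque'],o['opening'])
s=get_image("scene")[:,:,::-1]
cv2.imwrite("pics/g1.png",cv2.resize(s[150:270,240:380],None,fx=5,fy=5,interpolation=cv2.INTER_CUBIC))
```

```text
[ 0.4596 -0.2133  0.0693] [ 3.112  -0.4256  0.0023] [ 0.5277 -0.0105  5.1067] [ 0.0472  0.0851 -0.0096] 0.023564422749969737
```

View pics/g1.png

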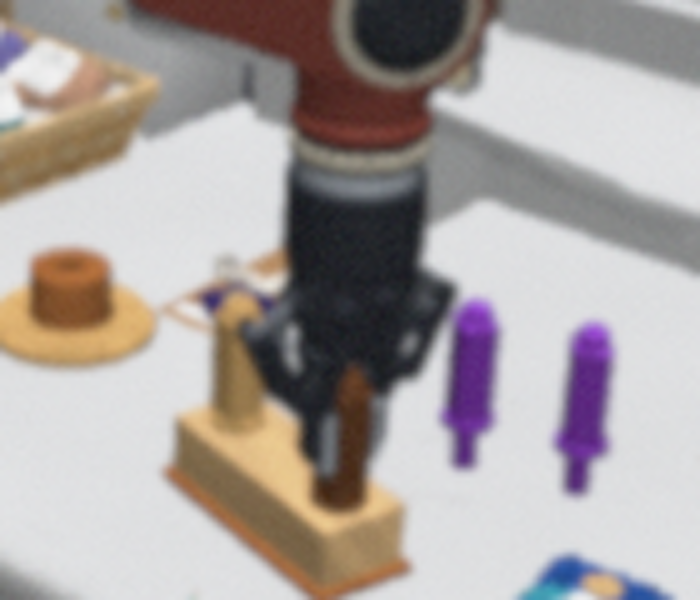

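Emit:
jog_arm(
  deltas=[
    [[0, 0, 0], [0, 0, -0.01], 0.02],
    [[0, 0, 0], [0, 0, -0.025], 0.02],
    [[0, 0, 0], [0, 0, -0.045], 0.02],
    [[0, 0, 0], [0, 0, -0.065], 0.02],
    [[0, 0, 0], [0, 0, -0.085], 0.02],
    [[0, 0, 0], [0, 0, -0.1], 0.02],
    [[0, 0, 0], [0, 0, -0.11], 0.02],
    [[0, 0, 0], [0, 0, -0.11], 0.02],
    [[0, 0, 0], [0, 0, -0.11], 0.02],
    [[0, 0, 0], [0, 0, -0.11], 0.02],
  ],
  squeeze=60,
)

```text
t: 4.75
tool_pos: [0.4582, -0.2124, 0.1768]
tool_rot: [-3.112, 0.425, 0.004]
contact_force: [-0.1, -1.2, -1.2]
opening: 0.0234
```

Run:
```python
from m import *
o=ctrl.get_obs();print(o['tool_pos'],o['tool_rot'],o['contact_force'],o['wrist_torque'],o['opening'])
s=get_image("scene")[:,:,::-1]
a=cv2.resize(s[170:260,255:355],None,fx=7,fy=7,interpolation=cv2.INTER_CUBIC)
z0=o['tool_pos'][2]
for dz in(-.055,-.025,-.019,0,.046):
    p=proj("scene",o['tool_pos']+[0,0,dz])[0];print(dz,p);cv2.circle(a,tuple(np.round((p-[255,170]+.5)*7).astype(int)),2,(0,255,0),-1)
cv2.imwrite("pics/g2.png",a)
```

```text
[ 0.4582 -0.2124  0.1768] [-3.1115  0.4255  0.0035] [-0.1478 -1.1843 -1.2078] [-0.0053  0.0208 -0.001 ] 0.02337328870198464
-0.055 [308.8804 224.7745]
-0.025 [309.4896 214.9468]
-0.019 [309.6127 212.9527]
0 [310.0056 206.5739]
0.046 [310.9753 190.722 ]
```

View pics/g2.png

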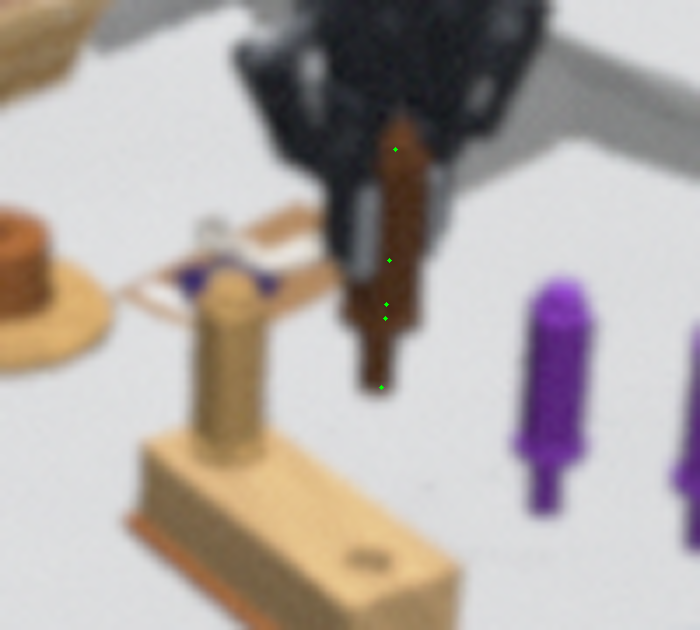

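```bash
python3 go.py .554 .092 .21 36; python3 go.py .554 .092 .13 36
```

```text
turn [ -0.1246   0.133  -51.5747] shift [ 0.0106 -0.319  -0.0332]
turn [ -0.1246   0.133  -51.5747] shift [ 0.0108 -0.3189  0.0468]
```

Emit:
jog_arm(
  deltas=[
    [[0, 0, 0], [0, 0, -0.02], 0.02],
    [[0, 0, 0], [0, -0.005, -0.035], 0.02],
    [[0, 0, -3], [0.001, -0.02, -0.045], 0.02],
    [[0, 0, -7], [0.002, -0.045, -0.045], 0.02],
    [[0, 0, -12], [0.003, -0.075, -0.045], 0.02],
    [[0, 0, -18], [0.004, -0.11, -0.045], 0.02],
    [[0, 0, -24], [0.005, -0.145, -0.045], 0.02],
    [[0, 0, -30], [0.006, -0.18, -0.045], 0.02],
    [[0, 0, -36], [0.008, -0.215, -0.045], 0.02],
    [[0, 0, -42], [0.009, -0.25, -0.045], 0.02],
    [[0, 0, -47], [0.01, -0.28, -0.035], 0.02],
    [[0, 0, -51.6], [0.011, -0.3, -0.025], 0.02],
  ],
)

```text
t: 5.8
tool_pos: [0.5503, 0.0759, 0.2023]
tool_rot: [-2.984, -0.981, 0.001]
contact_force: [-0.1, 0.3, -0.8]
opening: 0.0233
```

```bash
python3 go.py .554 .092 .135 36
```

```text
turn [-0.0539  0.0033  0.3937] shift [ 0.0125 -0.0107  0.0673]
```

Emit:
jog_arm(
  deltas=[
    [[0, 0, 0], [0.006, -0.005, 0.015], 0.02],
    [[0, 0, 0], [0.012, -0.011, 0.035], 0.02],
    [[0, 0, 0], [0.012, -0.011, 0.055], 0.02],
    [[0, 0, 0], [0.012, -0.011, 0.067], 0.02],
    [[0, 0, 0], [0.012, -0.011, 0.067], 0.02],
    [[0, 0, 0], [0.012, -0.011, 0.067], 0.02],
    [[0, 0, 0], [0.012, -0.011, 0.067], 0.02],
  ],
)

```text
t: 6.38
tool_pos: [0.5539, 0.0888, 0.1372]
tool_rot: [2.988, 0.971, 0.002]
contact_force: [0.1, 0.2, -0.6]
opening: 0.0236
```

```bash
cat > look.py <<'E'
from m import *
import sys
o=ctrl.get_obs();print(o['t'],o['tool_pos'],o['tool_rot'],o['contact_force'],o['wrist_torque'],o['opening'])
k=sys.argv[1]
for n,x0,y0,x1,y1 in(("scene",225,160,305,230),("top",220,165,300,235)):
    im=get_image(n)[:,:,::-1];cv2.imwrite(f"pics/raw_{n}{k}.png",im)
    a=cv2.resize(im[y0:y1,x0:x1],None,fx=8,fy=8,interpolation=cv2.INTER_CUBIC)
    for dz in(-.0543,-.0243,0,.0577):
        p=proj(n,o['tool_pos']+[0,0,dz])[0];cv2.circle(a,tuple(np.round((p-[x0,y0]+.5)*8).astype(int)),2,(0,255,0),-1)
    cv2.imwrite(f"pics/k_{n}{k}.png",a)
E
python3 look.py 1
```

```text
6.3833 [0.5539 0.0888 0.1372] [2.9875 0.9706 0.0018] [ 0.1259  0.2022 -0.5776] [-0.001  -0.0243  0.0019] 0.02361430328692624
```

View pics/k_scene1.png

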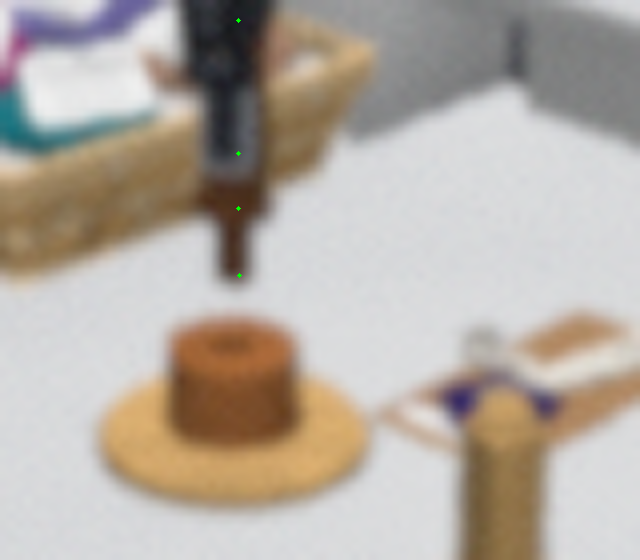

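View pics/k_top1.png

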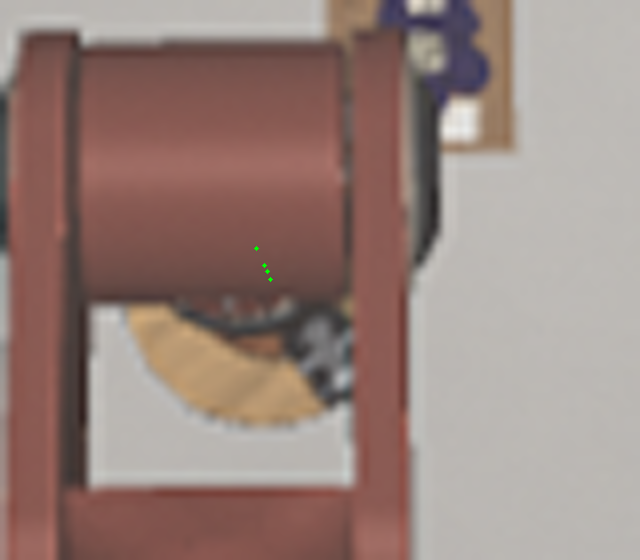

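```bash
python3 - <<'E'
from m import *
o=ctrl.get_obs()['tool_pos']
im=cv2.imread("pics/raw_scene1.png").astype(float)
b=im[194:212,244:266]; 
np.set_printoptions(linewidth=200)
print(b.sum(2).astype(int)//3)
for c in[(233,343),(233,345),(234,347)]:
    print(onz("scene",[[c[0]/8+225-.5,c[1]/8+160-.5]],.05))
for c in[(233,274),(233,276)]: print("footend",onz("scene",[[c[0]/8+225-.5,c[1]/8+160-.5]],o[2]-.0543))
E
python3 - <<'E'
import cv2,numpy as np
im=cv2.imread("pics/raw_scene1.png")
a=cv2.resize(im[190:225,235:275],None,fx=18,fy=18,interpolation=cv2.INTER_CUBIC)
cv2.imwrite("pics/z1.png",np.clip(a*1.4,0,255))
E
```

```text
[[216 217 213 216 214 212 208 183 141 102  93 117 162 199 212 215 215 217 215 215 216 217]
 [214 216 217 217 214 215 212 198 177 155 145 157 184 205 216 217 217 215 215 217 216 215]
 [215 215 217 215 215 217 215 210 203 194 186 194 206 213 214 217 217 214 216 216 217 216]
 [217 218 216 216 216 216 214 216 213 211 207 209 213 214 215 217 216 215 217 217 217 217]
 [215 215 218 215 216 213 207 205 207 202 202 202 206 208 213 214 216 216 218 219 218 219]
 [217 217 214 206 202 196 187 179 177 172 173 173 179 187 195 205 212 215 219 219 218 219]
 [215 212 201 184 175 163 148 142 140 135 135 133 141 153 161 176 189 206 215 218 218 217]
 [215 201 178 156 139 128 118 117 111 108 109 108 111 121 130 140 160 184 203 217 219 219]
 [212 193 158 129 114 110 104  97  92  89  91  91 103 108 110 120 134 159 192 211 217 219]
 [212 189 149 115 106 104 105  93  89  85  88  90  98 108 110 113 121 145 180 208 218 218]
 [210 185 139 106 105 104 104 105 100 100  98 103 105 111 111 112 116 134 174 205 218 219]
 [210 180 130  98  95 102 103 107 106 107 107 110 108 108 108 105 105 125 165 200 215 218]
 [201 169 118  87  84  91  97 100 100 104 103 106  99 101  93  92  90 113 153 189 203 212]
 [186 156 111  72  74  81  84  90  92  95  90  93  90  86  82  79  81 104 142 170 188 199]
 [173 148 102  74  72  76  82  83  82  86  88  85  84  79  74  74  77  97 134 160 174 180]
 [163 139  98  74  72  75  83  79  81  81  81  80  80  79  74  71  76  94 126 155 169 170]
 [160 135  97  74  74  78  79  80  81  78  81  79  79  79  76  70  72  88 122 153 164 166]
 [157 132  96  74  73  76  76  79  79  83  79  78  80  77  77  71  66  83 113 143 161 162]]
[[0.5542 0.0926 0.05  ]]
[[0.5528 0.0912 0.05  ]]
[[0.5518 0.0896 0.05  ]]
footend [[0.5514 0.0896 0.0837]]
footend [[0.55   0.0882 0.0837]][ WARN:0@0.057] global loadsave.cpp:1063 imwrite_ Unsupported depth image for selected encoder is fallbacked to CV_8U.
```

View pics/z1.png

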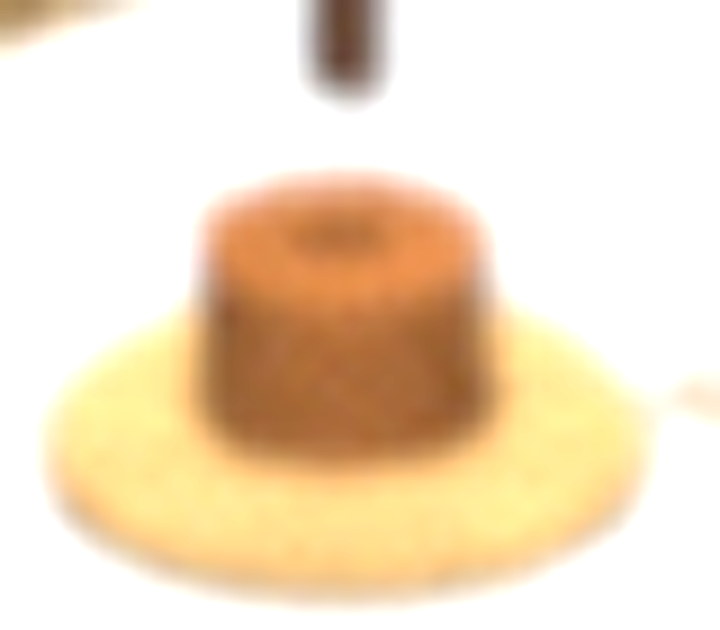

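Run:
```python
from m import *
im=cv2.imread("pics/raw_scene1.png").astype(float).mean(2)
np.set_printoptions(linewidth=220)
print(im[178:198,244:266].astype(int))
ref=ctrl.get_obs()['tool_pos']
P=proj("scene",[ref+[0,0,-.0543],ref]);print(P)
# edges by half-level
for r in range(182,196):
    row=im[r,244:266]; bgL=row[:3].mean();bgR=row[-4:].mean();mn=row.min()
    i=row.argmin()
    L=i
    while L>0 and row[L]<(bgL+mn)/2:L-=1
    l=L+((bgL+mn)/2-row[L])/(row[L+1]-row[L])
    Rr=i
    while Rr<21 and row[Rr]<(bgR+mn)/2:Rr+=1
    rr=Rr-((bgR+mn)/2-row[Rr])/(row[Rr-1]-row[Rr])
    print(r,round(l,2),round(rr,2),"c",round(244+(l+rr)/2,2),"w",round(rr-l,2))
```

```text
[[125 122 122 120 121 114  96  67  50  47  67  86  91  79  81 100 112 112 109 104 110 138]
 [120 116 116 113 115 113 100  76  62  62  76  91  91  76  81  98 102 104 101 101 118 153]
 [115 111 110 108 110 112 103  89  81  81  86  92  86  73  79  93  95  97 103 114 137 170]
 [107 109 108 109 115 107  97  86  87  85  86  88  78  67  84  93 103 115 126 144 167 188]
 [108 108 107 113 112 101  81  72  71  72  73  69  65  66  91 113 130 141 164 178 194 205]
 [110 109 108 112 108  94  73  58  52  54  53  53  52  63 102 140 165 182 193 201 207 212]
 [110 106 106 103  94  79  59  55  51  51  50  48  50  67 110 157 190 204 211 212 214 215]
 [106 100  95  93  88  74  59  50  52  51  51  50  52  71 114 162 199 213 214 215 218 214]
 [105 104 106 103 101  98  88  75  59  56  53  53  65  86 128 174 206 213 216 217 214 216]
 [113 119 125 134 141 144 136 112  75  57  52  64  94 126 158 192 211 215 214 215 217 216]
 [137 147 160 172 180 187 178 148  99  59  54  76 122 165 190 205 214 216 218 216 216 216]
 [172 185 193 201 208 207 201 170 111  61  52  88 141 185 209 213 215 216 215 216 217 214]
 [199 20
[... 495 characters left out ...]
7 184 205 216 217 217 215 215 217 216 215]
 [215 215 217 215 215 217 215 210 203 194 186 194 206 213 214 217 217 214 216 216 217 216]
 [217 218 216 216 216 216 214 216 213 211 207 209 213 214 215 217 216 215 217 217 217 217]]
[[254.4403 193.5408]
 [254.3791 178.3796]]
182 5.74 15.73 c 254.74 w 9.99
183 5.64 14.66 c 254.15 w 9.02
184 5.07 14.43 c 253.75 w 9.36
185 4.94 14.38 c 253.66 w 9.45
186 6.68 14.14 c 254.41 w 7.46
187 7.72 13.25 c 254.48 w 5.54
188 7.96 12.31 c 254.13 w 4.35
189 7.88 11.86 c 253.87 w 3.98
190 7.76 11.82 c 253.79 w 4.06
191 7.66 11.79 c 253.73 w 4.13
192 7.66 11.79 c 253.72 w 4.13
193 7.7 11.78 c 253.74 w 4.08
194 7.69 11.83 c 253.76 w 4.13
195 7.86 11.86 c 253.86 w 4.0
```

Emit:
jog_arm(
  deltas=[
    [[0, 0, 0], [0.002, -0.001, 0.008], 0.02],
    [[0, 0, 0], [0.002, -0.001, 0.017], 0.02],
    [[0, 0, 0], [0.002, -0.001, 0.024], 0.02],
    [[0, 0, 0], [0.002, -0.001, 0.027], 0.02],
    [[0, 0, 0], [0.002, -0.001, 0.027], 0.02],
    [[0, 0, 0], [0.002, -0.001, 0.027], 0.02],
  ],
)

```text
t: 6.98
tool_pos: [0.554, 0.091, 0.1087]
tool_rot: [-2.987, -0.971, 0.002]
contact_force: [0.1, -0.4, -0.6]
opening: 0.0232
```

```bash
python3 look.py 2
```

```text
6.9833 [0.554  0.091  0.1087] [-2.9873 -0.9714  0.0017] [ 0.1107 -0.4012 -0.5506] [-0.0047  0.0368  0.0193] 0.023235199401086752
```

View pics/k_scene2.png

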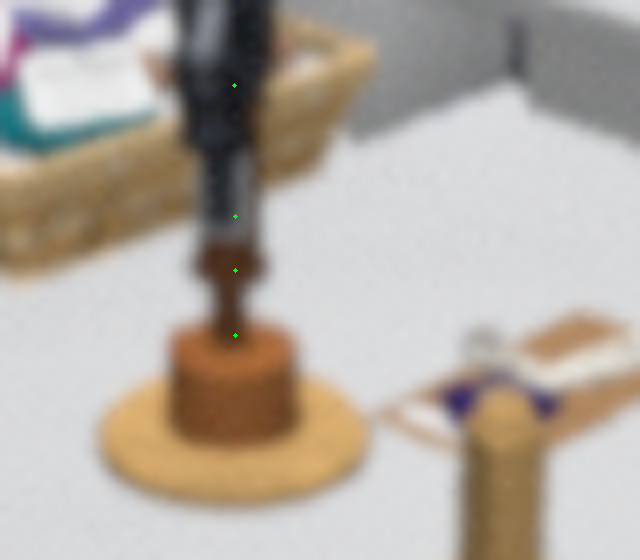

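Emit:
jog_arm(
  deltas=[
    [[0, 0, 0], [0, 0.001, 0.001], 0.02],
    [[0, 0, 0], [0, 0.001, 0.002], 0.02],
    [[0, 0, 0], [0, 0.001, 0.003], 0.02],
    [[0, 0, 0], [0, 0.001, 0.004], 0.02],
    [[0, 0, 0], [0, 0.001, 0.004], 0.02],
  ],
)

```text
t: 7.5
tool_pos: [0.5548, 0.0902, 0.105]
tool_rot: [-2.987, -0.971, 0.001]
contact_force: [0.1, 0.5, -0.6]
opening: 0.0235
```

Emit:
jog_arm(
  deltas=[
    [[0, 0, 0], [0, 0, 0.0005], 0.02],
    [[0, 0, 0], [0, 0, 0.001], 0.02],
    [[0, 0, 0], [0, 0, 0.001], 0.02],
  ],
)

```text
t: 7.75
tool_pos: [0.555, 0.0903, 0.1043]
tool_rot: [-2.988, -0.972, -0.0]
contact_force: [0.3, -0.7, -0.8]
opening: 0.0235
```

Emit:
jog_arm(
  deltas=[
    [[0, 0, 0], [0, 0, 0.0005], 0.02],
    [[0, 0, 0], [0, 0, 0.001], 0.02],
    [[0, 0, 0], [0, 0, 0.001], 0.02],
  ],
)

```text
t: 8.0
tool_pos: [0.5552, 0.0903, 0.104]
tool_rot: [2.987, 0.972, 0.001]
contact_force: [-1.1, 1.0, 3.0]
opening: 0.023
```

Emit:
jog_arm(
  deltas=[
    [[0, 0, 0], [0, 0, 0.0005], 0.02],
    [[0, 0, 0], [0, 0, 0.001], 0.02],
    [[0, 0, 0], [0, 0, 0.001], 0.02],
  ],
)

```text
t: 8.25
tool_pos: [0.5554, 0.0902, 0.1036]
tool_rot: [2.987, 0.971, 0.001]
contact_force: [-2.8, -0.1, 6.8]
opening: 0.0234
```

Emit:
jog_arm(
  deltas=[
    [[0, 0, 0], [0.0005, 0, 0.0005], 0.02],
    [[0, 0, 0], [0.001, 0, 0.0005], 0.02],
    [[0, 0, 0], [0.001, 0, 0.0005], 0.02],
  ],
)

```text
t: 8.5
tool_pos: [0.5558, 0.091, 0.1014]
tool_rot: [-2.987, -0.972, -0.0]
contact_force: [-0.1, 0.7, 0.2]
opening: 0.0238
```

Emit:
jog_arm(
  deltas=[
    [[0, 0, 0], [0.0005, 0, 0], 0.02],
    [[0, 0, 0], [0.001, 0, 0], 0.02],
    [[0, 0, 0], [0.001, 0, 0], 0.02],
  ],
)

```text
t: 8.75
tool_pos: [0.5564, 0.0914, 0.1013]
tool_rot: [-2.988, -0.971, 0.001]
contact_force: [0.3, 0.2, -0.4]
opening: 0.0235
```

Emit:
jog_arm(
  deltas=[
    [[0, 0, 0], [0.0005, 0, 0], 0.02],
    [[0, 0, 0], [0.001, 0, 0], 0.02],
    [[0, 0, 0], [0.001, 0, 0], 0.02],
  ],
)

```text
t: 9.0
tool_pos: [0.5571, 0.092, 0.1015]
tool_rot: [-2.987, -0.971, 0.001]
contact_force: [-0.7, -0.0, -1.6]
opening: 0.0232
```

Emit:
jog_arm(
  deltas=[
    [[0, 0, 0], [-0.0005, 0, 0.0005], 0.02],
    [[0, 0, 0], [-0.001, 0, 0.001], 0.02],
    [[0, 0, 0], [-0.001, 0, 0.002], 0.02],
    [[0, 0, 0], [-0.001, 0, 0.003], 0.02],
    [[0, 0, 0], [-0.001, 0, 0.003], 0.02],
  ],
)

```text
t: 9.42
tool_pos: [0.5565, 0.0914, 0.0985]
tool_rot: [2.988, 0.971, -0.0]
contact_force: [-1.4, -0.5, -1.0]
opening: 0.0234
```

Emit:
jog_arm(
  deltas=[
    [[0, 0, 0], [0, 0, 0.001], 0.02],
    [[0, 0, 0], [0, 0, 0.002], 0.02],
    [[0, 0, 0], [0, 0, 0.003], 0.02],
    [[0, 0, 0], [0, 0, 0.003], 0.02],
  ],
)

```text
t: 9.75
tool_pos: [0.5564, 0.0914, 0.0955]
tool_rot: [-2.988, -0.972, 0.001]
contact_force: [-0.5, 0.3, -1.4]
opening: 0.0233
```

Emit:
jog_arm(
  deltas=[
    [[0, 0, 0], [0, 0, 0.001], 0.02],
    [[0, 0, 0], [0, 0, 0.002], 0.02],
    [[0, 0, 0], [0, 0, 0.004], 0.02],
    [[0, 0, 0], [0, 0, 0.006], 0.02],
    [[0, 0, 0], [0, 0, 0.007], 0.02],
    [[0, 0, 0], [0, 0, 0.007], 0.02],
  ],
)

```text
t: 10.25
tool_pos: [0.5563, 0.0914, 0.0883]
tool_rot: [-2.987, -0.971, 0.001]
contact_force: [-0.2, -0.6, -0.7]
opening: 0.0235
```

Emit:
jog_arm(
  deltas=[
    [[0, 0, 0], [0, 0, 0.001], 0.02],
    [[0, 0, 0], [0, 0, 0.002], 0.02],
    [[0, 0, 0], [0, 0, 0.003], 0.02],
    [[0, 0, 0], [0, 0, 0.003], 0.02],
  ],
)

```text
t: 10.58
tool_pos: [0.5568, 0.0914, 0.0863]
tool_rot: [2.988, 0.971, 0.0]
contact_force: [-0.5, -0.2, 2.1]
opening: 0.0235
```

Emit:
jog_arm(
  deltas=[
    [[0, 0, 0], [0, 0, 0.001], 0.02],
    [[0, 0, 0], [0, 0, 0.002], 0.02],
    [[0, 0, 0], [0, 0, 0.003], 0.02],
    [[0, 0, 0], [0, 0, 0.003], 0.02],
  ],
)

```text
t: 10.92
tool_pos: [0.5569, 0.0914, 0.0843]
tool_rot: [2.987, 0.972, 0.0]
contact_force: [-2.8, -0.2, 6.9]
opening: 0.0234
```

Emit:
jog_arm(
  deltas=[
    [[0, 0, 0], [0, 0, 0.001], 0.02],
    [[0, 0, 0], [0, 0, 0.002], 0.02],
    [[0, 0, 0], [0, 0, 0.003], 0.02],
    [[0, 0, 0], [0, 0, 0.004], 0.02],
    [[0, 0, 0], [0, 0, 0.004], 0.02],
  ],
  squeeze=90,
)

```text
t: 11.33
tool_pos: [0.5569, 0.0914, 0.0803]
tool_rot: [2.987, 0.972, 0.0]
contact_force: [-3.7, 0.5, 7.2]
opening: 0.0231
```

Emit:
jog_arm(
  deltas=[
    [[0, 0, 0], [0, 0, 0.001], 0.02],
    [[0, 0, 0], [0, 0, 0.002], 0.02],
    [[0, 0, 0], [0, 0, 0.003], 0.02],
    [[0, 0, 0], [0, 0, 0.003], 0.02],
  ],
)

```text
t: 11.67
tool_pos: [0.5569, 0.0914, 0.0773]
tool_rot: [2.987, 0.972, 0.0]
contact_force: [-4.1, -0.5, 7.8]
opening: 0.0231
```

Emit:
jog_arm(
  deltas=[
    [[0, 0, 0], [0, 0, 0.001], 0.02],
    [[0, 0, 0], [0, 0, 0.002], 0.02],
    [[0, 0, 0], [0, 0, 0.003], 0.02],
    [[0, 0, 0], [0, 0, 0.003], 0.02],
  ],
)

```text
t: 12.0
tool_pos: [0.5569, 0.0914, 0.0743]
tool_rot: [2.987, 0.972, 0.0]
contact_force: [-4.7, -0.2, 7.8]
opening: 0.0231
```

Emit:
jog_arm(
  deltas=[
    [[0, 0, 0], [-0.0005, 0, 0.0005], 0.02],
    [[0, 0, 0], [-0.0005, 0, 0.001], 0.02],
    [[0, 0, 0], [-0.0005, 0, 0.0015], 0.02],
    [[0, 0, 0], [-0.0005, 0, 0.0015], 0.02],
  ],
)

```text
t: 12.33
tool_pos: [0.557, 0.0914, 0.0742]
tool_rot: [-2.988, -0.972, -0.001]
contact_force: [-6.1, 0.7, 13.6]
opening: 0.023
```

Emit:
jog_arm(
  deltas=[
    [[0, 0, 0], [0, 0, 0.0005], 0.02],
    [[0, 0, 0], [0, 0, 0.001], 0.02],
    [[0, 0, 0], [0, 0, 0.001], 0.02],
  ],
)

```text
t: 12.58
tool_pos: [0.5571, 0.0914, 0.0741]
tool_rot: [2.988, 0.972, 0.001]
contact_force: [-7.3, -1.6, 17.5]
opening: 0.0231
```

Emit:
jog_arm(
  deltas=[
    [[0, 0, 0], [0, 0, 0.0005], 0.02],
    [[0, 0, 0], [0, 0, 0.001], 0.02],
    [[0, 0, 0], [0, 0, 0.001], 0.02],
  ],
)

```text
t: 12.83
tool_pos: [0.5572, 0.0914, 0.0741]
tool_rot: [2.987, 0.972, 0.001]
contact_force: [-10.1, -0.5, 22.6]
opening: 0.0231
```

Emit:
jog_arm(
  deltas=[
    [[0, 0, 0], [0, 0, -0.001], 0.02],
    [[0, 0, 0], [0, 0, -0.002], 0.02],
    [[0, 0, 0], [0, 0, -0.0025], 0.02],
    [[0, 0, 0], [0, 0, -0.0025], 0.02],
  ],
)

```text
t: 13.17
tool_pos: [0.5569, 0.0914, 0.0742]
tool_rot: [2.988, 0.972, 0.002]
contact_force: [-4.0, 1.0, 11.2]
opening: 0.0233
```

Emit:
jog_arm(
  deltas=[
    [[0, 0, 0], [0, 0, 0], 0.03],
    [[0, 0, 0], [0, 0, 0], 0.04],
    [[0, 0, 0], [0, 0, 0], 0.06],
    [[0, 0, 0], [0, 0, 0], 0.06],
    [[0, 0, 0], [0, 0, 0], 0.06],
    [[0, 0, 0], [0, 0, 0], 0.06],
  ],
)

```text
t: 13.67
tool_pos: [0.556, 0.0911, 0.0715]
tool_rot: [-2.987, -0.971, 0.001]
contact_force: [0.3, -0.2, 0.1]
opening: 0.0602
```

```bash
python3 look.py 3
```

```text
13.6667 [0.556  0.0911 0.0715] [-2.9875 -0.9714  0.0008] [ 0.2993 -0.212   0.0956] [-0.0101  0.0098  0.0192] 0.060196456058292054
```

View pics/k_scene3.png

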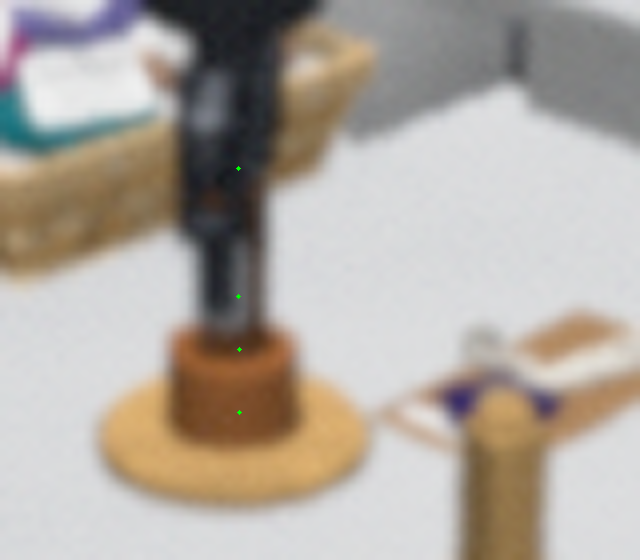

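Released with no residual force. Now I'll retreat straight up.

Emit:
jog_arm(
  deltas=[
    [[0, 0, 0], [0, 0, -0.01], 0.06],
    [[0, 0, 0], [0, 0, -0.03], 0.06],
    [[0, 0, 0], [0, 0, -0.06], 0.06],
    [[0, 0, 0], [0, 0, -0.095], 0.06],
    [[0, 0, 0], [0, 0, -0.13], 0.06],
    [[0, 0, 0], [0, 0, -0.15], 0.06],
    [[0, 0, 0], [0, 0, -0.15], 0.06],
    [[0, 0, 0], [-0.03, 0.02, -0.15], 0.06],
    [[0, 0, 0], [-0.06, 0.045, -0.15], 0.06],
    [[0, 0, 0], [-0.09, 0.07, -0.15], 0.06],
    [[0, 0, 0], [-0.12, 0.09, -0.15], 0.06],
    [[0, 0, 0], [-0.12, 0.09, -0.15], 0.06],
  ],
)

```text
t: 14.77
tool_pos: [0.5103, -0.0568, 0.2215]
tool_rot: [2.989, 0.962, -0.003]
contact_force: [1.3, 1.0, -0.3]
opening: 0.0599
```

Run:
```python
from m import *
o=ctrl.get_obs();print(o['t'],o['tool_pos'],o['contact_force'])
s=get_image("scene")[:,:,::-1];t=get_image("top")[:,:,::-1]
cv2.imwrite("pics/h1.png",cv2.resize(s[165:255,215:345],None,fx=6,fy=6,interpolation=cv2.INTER_CUBIC))
cv2.imwrite("pics/h2.png",cv2.resize(t[120:260,220:400],None,fx=4,fy=4,interpolation=cv2.INTER_CUBIC))
im=s.astype(float)
for z in(.05,.056,.132): print(z,proj("scene",[[.5565,.0912,z]])[0])
```

```text
14.7667 [ 0.5103 -0.0568  0.2215] [ 1.3019  0.9773 -0.296 ]
0.05 [254.4089 202.2787]
0.056 [254.4017 200.666 ]
0.132 [254.3134 179.7018]
```

View pics/h1.png

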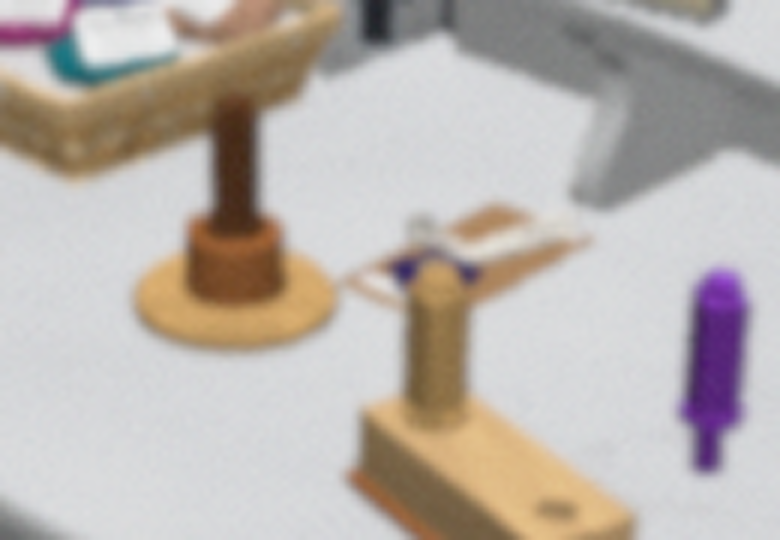

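View pics/h2.png

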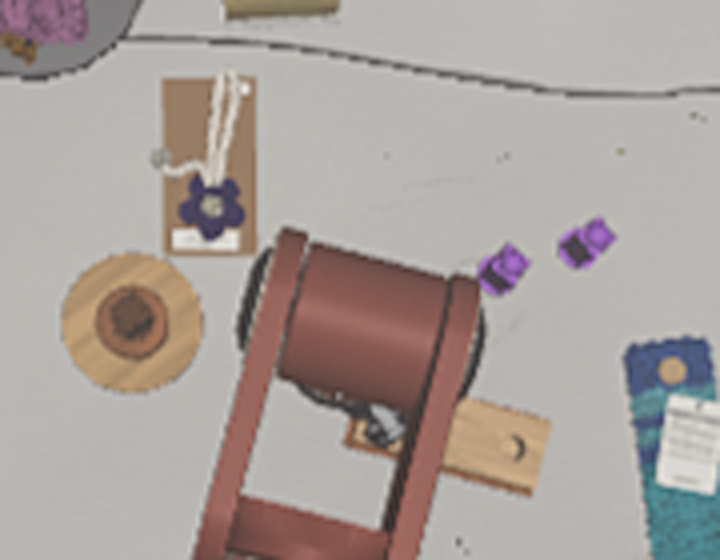

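The dark post stands upright in the boss (h1 235,165) with no gap under its shoulder. The pale post is still in the rack (437,345) and the goods look unmoved. I'm handing the job in.

```bash
python3 -c "
from station import job,ctrl
print(ctrl.get_obs()['t']);print(job.finish_job())"
```

```text
14.8667
the job is handed in; nothing more can be done
None
```

The dark brown post is in the stand, upright, with its shoulder down on the boss. I handed the job in at about 14.9 s of the 72 s.

- **Fit:** I felt for the hole with the post's foot at 3–7 N, and it dropped in after 1 mm of sliding. The cork yielded at about 7–8 N.
- **Seating:** I pressed until the shoulder stopped moving. The tool had gone down 30 mm from first contact with the boss, which matches the foot's length. The largest vertical push I read was 23 N (about 25 N with the sideways part), under the 60 N limit.
- **Last checks:** After letting go, the contact force read about zero. The pictures show the post upright with no visible gap under the shoulder. The pale post was still in the block, the purple look-alikes and the goods in view looked unmoved, and the arm was clear of everything.
- **Disagreements:** The two cameras differed from the arm by 2–3 mm on the post and hole positions, which feeling for the hole made up for. A slight tilt of the post seen just after lifting did not show in the closer measurement.

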